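# Lift the hot lid off the bread pot with the lid lifter

## Robot

A 6-joint arm with a two-finger parallel gripper is mounted at the origin on the work surface. World frame = base frame: x ahead of the robot, y to its left, z up, the work surface at z = 0. Lengths are in mm, angles in rad, forces in N, time in s.
With the tool pointing down it reaches from about 300 to 850 mm from the base axis. Payload 5.4 kg.
Tool frame: the origin (TCP) lies on the mounting face of the last link; the fingertips stand 173 mm ahead of it and the grasp point (between the pads) lies r.grasp_offset ahead of it (r.grasp_offset is the distance from the TCP to the grasp point, in mm); z points along the fingers, y is the line along which they close (so a half turn about z gives the same grasp; the last joint's range is limited). The gripper opens to 85 mm and grips with 20 to 120 N. Pads are 22 mm wide; open, the fingers measure 114 mm over their backs; the gripper's body (76 mm by 85 mm) begins 54 mm behind the grasp point. The pads swing forward as they close: fully open they stand 13 mm farther back than shut.
Start: joints at [-0.21, 0.158, 1.597, -0, 1.386, -0.21], TCP at [574.985, -0.018, 404.699] pointing down, gripper open.
Joint ranges: [-2.91, 2.91], [-0.94, 2.29], [0.18, 2.7], [-1.29, 4.43], [0.17, 2.64], [-3, 3]. Speed limits (rad/s): [2.57, 2.57, 3.14, 3.14, 3.14, 3.14].

## Interface

Orientations are given as a unit quaternion [x, y, z, w].
In Python, from bench import status, get_image, get_calibration, job, r gives the robot as it stands. The module is installed in compiled form; this text tells all that it offers.
- The arm moves only by the tool play_rows, never from a script. Its argument "rows" is a list of rows, each a list of 3 entries, a list of its own where there are three numbers: the closure, from 0 (fully open) to 1 (shut), then the shift along the world's x, y, z in m, then the turn, a rotation vector about the world's x, y, z in units of 6 degrees (1.0 is 6 degrees). A call has 1 to 5 rows; each row shifts and turns the commanded pose from where the row before left it; what a row does not reach is not made up. A row lasts 1/8 s, in which the tool goes at most 62.5 mm and 10.7 degrees, less where a joint would pass 70% of its speed; a pose out of reach is approached as far as the arm can. A call is refused whole if a number of a shift passes 0.0625 or a number of a turn 1, either way. A call with a gripper value outside its range is refused whole. The fingers move at their own pace and stop on an object; the grip force is fixed at half the most. Time passes only in rows, so rows that do not move let the fingers close. It gives the time, the measured TCP pose, the force, the opening and the grip force at its end, in the units of the state.
- status.state(): the state, without advancing time (a new reading comes with each control period).
- get_image(name): name is "scene" or "side" or "wrist"; returns the picture (480x640x3 uint8, blue, green, red); there is no depth.
- get_calibration(name): a dict with "vfov" (degrees; the focal length in pixels is half the picture's height over the tangent of half this angle, whatever the lens; pixels are square), "cx", "cy" (the principal point, pixels), "origin" and "orientation" of the camera in the world. Camera axes: x right, y down, z forward; pixel columns grow to the right and rows downward; lengths in mm; the calibration is good to about 2 mm. A picture is of the moment at which its call begins: read the wrist's pose just before it. get_calibration takes no time and is no camera call; for the wrist camera it gives the pose at the moment of the call.
- job.sign_off(): hands the job in; it is judged then, once.
The state is a dict: "t": time; "joint_positions": joint angles; "joint_vel": joint speeds; "joint_efforts": joint torques, N m; "ee_pos": TCP position; "ee_rot": TCP orientation; "ft_force": force on the tool from outside, world axes, zero at the start; "wrist_torque": the same for the moment, N m; "gripper_width": finger opening in mm; "grip_force": force on a finger pad.
Only numpy, scipy, OpenCV 4.12 (cv2) and the standard library are available. Lean on these libraries where they do the work, as an engineer would, in place of code of your own. Each camera call takes 0.05 s, during which the arm holds its last target. There are 200 camera calls.

## Task

The bread pot is fresh from the oven. With the lid lifter, hook the lid by its loop and lift it off level, resting the lifter only lightly on the lid and not dragging the pot; set it down gently and flat in the middle of the wire cooling rack, then unhook the lifter and stand it upright on the bench again. Pot and lid are hot: touch them with nothing but the lifter, and leave the other things where they are.

Things in the scene. Friction and masses are not known exactly. Their poses are not given: they have to be found in the camera images.
- lifter_grip (a point): centre of the lid lifter's wooden grip, the place to hold it: a flat-sided cross bar 100 mm long (along the lifter's y), 26 mm wide (x), 30 mm high (z). Its centre is 115 mm above the runners' undersides. Axes: x is the way the open hook points, y along the grip, z up
- lifter: the whole lid lifter, steel and wood, 0.28 kg, standing upright by itself on two runners. Origin: on the level of the runners' undersides, straight below the grip. The runners are 8 mm rods along x, from -42 to +42 mm, at y = -58 and +58 mm; they straddle the loop, rest on the lid's flat crown while the hook slides in, and limit the lid's tipping while it hangs
- hook (a point): middle of the floor of the lifter's open hook, where the loop's bar sits; straight below the grip, 15.5 mm above the runners' undersides. Hook 14 mm wide (y). Its pocket reaches from the throat (the shank) at x = -7 mm to a lip at x = +7 mm; the lip stands 4.5 mm above the floor, tip at x = +12 mm; hook's underside 7 mm below the floor
- lid: the pot's dark cast lid, 0.3 to 0.6 kg, loose. Origin: centre of its underside, a locating step 184 mm across, 6 mm deep, with 3 mm of play in the pot's mouth; then a flange 208 mm across, its top 12 mm above the origin; on it a flat raised crown 200 mm across. Lids differ: the crown's top is 14 to 28 mm above the origin, the same all over, not told by this pose; feel for it
- loop_foot (a point): point on the lid's axis 12 mm above its origin, axes as the lid's: the loop stands over it, across the crown's middle along y. Its bar is 9 mm thick, level for 30 mm, and bends down to feet at y = +-41 mm; the hook slides under it along x, from either side. The bar's underside is 22 mm above the crown's top, so with the runners resting on the crown the lip passes 2 mm under the bar
- pot: the round dark bread pot, 200 mm across, 95 mm high, 2.4 kg, loose, a lug at either side (along its x), a loaf inside, on a square stone slab. Origin: centre of its underside, 12 to 28 mm above the bench. The lid's flange rests on the rim, the lid's origin 89 mm above the pot's
- rack: square wire cooling rack, 250 mm by 250 mm, fixed. Origin: at its centre, 36 mm below the tops of its wires, on which the lid's underside is to lie; the wires are 20 to 36 mm above the bench
- shaker: bystander: aluminium flour shaker, 68 mm across, 110 mm high; origin: centre of its underside
- roll: bystander: a baked bread roll, 76 mm across, 48 mm high; origin: centre of its underside
Mind the look-alikes: they are no part of the job. Leave any pink look-alike of the lifter alone. Leave any brown look-alike of the lid alone.

How it is judged (in metres and radians):
On the way, in this order (a step that is already met when the one before it is completed fails the run):
1. the lid hangs on the lifter, clear above the pot (z of lid in the frame of pot above 0.105 m and contact force between lifter and lid above 1 N and contact force between lid and pot below 0.1 N), for 0.2 s.
2. the lid lies flat in the middle of the rack and the lifter is clear of it (horizontal distance between lid and rack below 0.035 m and z of lid in the frame of rack between 0.032 and 0.041 m and angle between lid's own z axis and vertical below 0.05 rad and contact force between lifter and lid below 0.1 N and distance between lid and lifter above 0.05 m), for 0.2 s.
At the end, for the whole second after the job is handed in: The lid lies flat on the rack's wires (within 3 degrees), its centre within 35 mm of the rack's; the lifter stands upright on the bench by itself (within 3.4 degrees), clear of the lid; both at rest; the pot stands within 15 mm of where it was, upright (horizontal distance between lid and rack below 0.035 m and z of lid in the frame of rack between 0.032 and 0.041 m and angle between each of lid, pot's own z axis and vertical below 0.05 rad and contact force between lifter and lid below 0.1 N and linear speed of each of lid, lifter below 0.01 m/s and height (world z) of lifter below 0.008 m and angle between lifter's own z axis and vertical below 0.06 rad and distance of pot from where it was at the start of the episode below 0.015 m); the robot touches nothing.
It fails at once if the hot lid or pot is touched by the robot itself (contact force between any of the fingers, the arm and lid above 0.5 N or contact force between any of the fingers, the arm and pot above 0.5 N).
It fails at once if the lifter bears on the lid with more than 15 N (contact force between lifter and lid above 15 N).
It fails at once if the lid is set on the rack with more than 20 N (contact force between lid and rack above 20 N).
It fails at once if the lid is tipped by more than 9 degrees (angle between lid's own z axis and vertical above 0.157 rad).
It fails at once if the pot, the shaker or the roll is moved by more than 15 mm (distance of any of pot, shaker, roll from where it was at the start of the episode above 0.015 m).
It also fails if it takes over 72 s, if anything falls off the work surface, if the arm or the gripper's body presses on something with over 40 N, if the wrist force passes 120 N, or if a joint passes its speed limit or range.

## Working session

There is one attempt and no reset: what is moved stays moved. The work goes in short steps, Python scripts to look and compute and a tool call to move; the robot and the scene stay as the last step left them, time stands still between calls to the robot, and variables do not carry over. Pictures are saved under pics/ and viewed, at most 10 in all, crops included, and the job is handed in when it is done.

Besides the shell and the picture viewer there is one more tool, called after "Emit:" as name([rows], argument=value, ...), one row to a line, values as JSON. play_rows: Moves the arm, as the interface text tells. Its arguments: {"type":"object","properties":{"rows":{"type":"array","items":{"type":"array"}}},"required":["rows"]}

```bash
mkdir -p pics; cat > h.py <<'E'
import numpy as np, cv2
from scipy.spatial.transform import Rotation as R
from bench import status,get_image,get_calibration,job,r
def shot(n,f):
    c=get_calibration(n); im=get_image(n); cv2.imwrite('pics/'+f,im); np.save('pics/'+f+'.npy',[c['vfov'],c['cx'],c['cy'],*c['origin'],*c['orientation']]); return im,c
def load(f):
    v=np.load('pics/'+f+'.npy'); return dict(vfov=v[0],cx=v[1],cy=v[2],origin=v[3:6],orientation=v[6:10])
def fl(c): return 240/np.tan(np.radians(c['vfov'])/2)
def ray(c,u,v):
    return R.from_quat(c['orientation']).apply([(u-c['cx'])/fl(c),(v-c['cy'])/fl(c),1])
def onz(c,u,v,z):
    d=ray(c,u,v); o=np.array(c['origin']); return o+d*(z-o[2])/d[2]
def proj(c,p):
    q=R.from_quat(c['orientation']).inv().apply(np.atleast_2d(p)-np.array(c['origin'])); return q[:,:2]/q[:,2:]*fl(c)+[c['cx'],c['cy']]
def tri(cs,uvs):
    A=np.zeros((3,3));b=np.zeros(3)
    for c,(u,v) in zip(cs,uvs):
        d=ray(c,u,v);d/=np.linalg.norm(d);P=np.eye(3)-np.outer(d,d);A+=P;b+=P@np.array(c['origin'])
    return np.linalg.solve(A,b)
E
python3 - <<'E'
from h import *
a,c1=shot('scene','s1.png');b,c2=shot('side','d1.png');w,c3=shot('wrist','w1.png')
for c in(c1,c2,c3):print(c)
print(status.state(),r.grasp_offset)
E
```

```text
{'vfov': 57.27402051779907, 'cx': 315.8661144506477, 'cy': 236.77777578970907, 'origin': array([885.85597729, 462.0444856 , 988.16790326]), 'orientation': array([ 0.39487162,  0.87667157, -0.25068195, -0.11261401])}
{'vfov': 42.26223911928562, 'cx': 311.6084120445985, 'cy': 237.8156379119805, 'origin': array([ 137.27542896, -981.73419832,  758.57140588]), 'orientation': array([ 0.85681006, -0.14619897,  0.07705342, -0.48843132])}
{'vfov': 69.49257434865154, 'cx': 322.06444997152266, 'cy': 237.73285918268374, 'origin': array([574.4103924 ,  66.92480872, 373.25769166]), 'orientation': array([ 9.90954670e-01,  1.42418241e-04, -6.00520780e-04,  1.34195606e-01])}
{'t': 0.15, 'joint_positions': array([-2.10091563e-01,  1.58921633e-01,  1.59793894e+00, -1.35246637e-05,
        1.38620966e+00, -2.10110246e-01]), 'joint_vel': array([ 1.48793106e-04, -8.87528964e-06, -5.34069388e-03, -5.61981401e-04,
       -1.13429659e-04,  1.64899142e-03]), 'joint_efforts': array([-2.14565043e-04, -3.96382570e+01, -3.31784391e+01, -3.73612720e-04,
        5.52137004e-03,  3.93964319e-05]), 'ee_pos': array([5.74785254e+02, 2.77051534e-02, 4.03935165e+02]), 'ee_rot': array([ 7.07099102e-01,  7.07114075e-01, -4.07541516e-04, -6.16252511e-04]), 'ft_force': array([-0.76710191, -0.61184914, -0.70772057]), 'wrist_torque': array([-0.01802908, -0.00304663,  0.02286347]), 'grip_force': 0.0, 'gripper_width': 85.35684547068821} 154.70000000000002
```

View pics/s1.png

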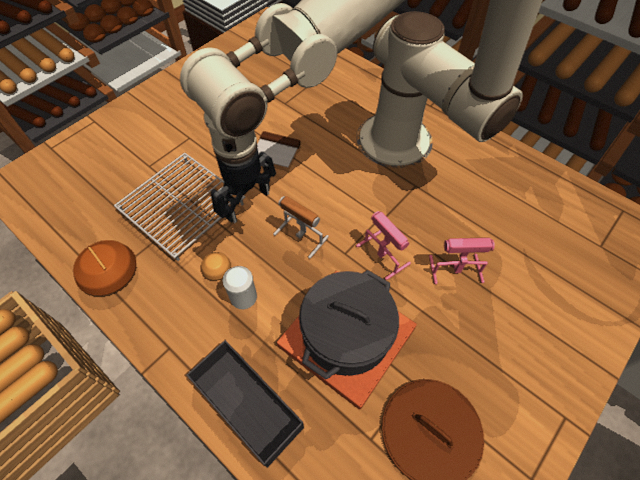

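View pics/d1.png

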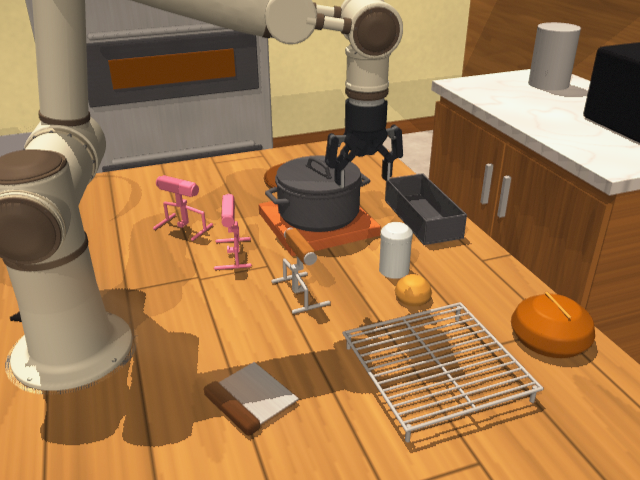

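The scene shows a wooden-gripped lifter at scene (299,212) / side (300,270). The pink look-alikes are at scene (390,230) and (470,245). The dark lid is on the pot at scene (350,315), with the brown look-alike lid at (433,430). The rack is at scene (178,205) / side (443,365). I choose the wooden-gripped lifter and the dark lid, and check both in one close crop.

```bash
python3 - <<'E'
import cv2,numpy as np
s=cv2.imread('pics/s1.png');d=cv2.imread('pics/d1.png');
def cr(im,x,y,w,h):return cv2.resize(im[y:y+h,x:x+w],(400,300),interpolation=cv2.INTER_CUBIC)
m=np.vstack([np.hstack([cr(s,260,190,80,60),cr(d,250,220,100,100*3//4+0)]),np.hstack([cr(s,280,260,160,120),cr(d,250,140,140,105)])])
cv2.imwrite('pics/m1.png',m)
E
```

```text
(no output)
```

View pics/m1.png

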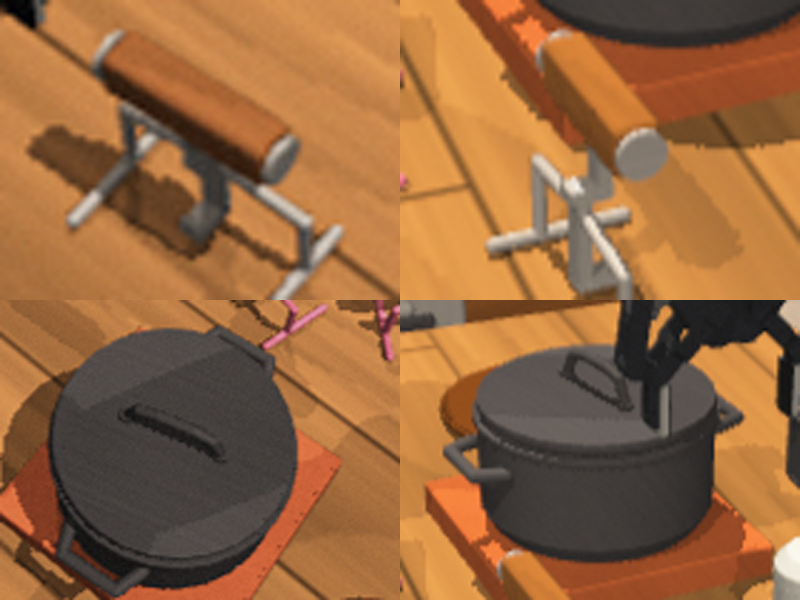

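View pics/w1.png

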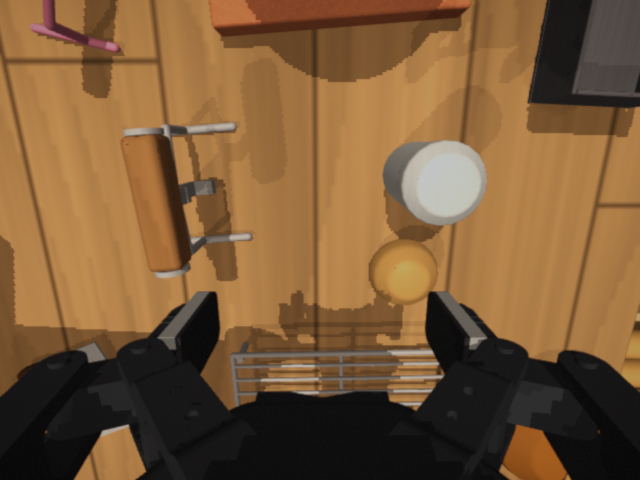

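The crops confirm it: a wooden grip on bare steel (wrist picture, grip ends (143,131) and (172,271), hook tip (213,187) pointing to world +x), and a dark lid with its loop ends at scene (332,305) and (368,322).

```bash
python3 - <<'E'
from h import *
s,d,w=load('s1.png'),load('d1.png'),load('w1.png')
np.set_printoptions(precision=1,suppress=True)
print('runner+x ends w',onz(w,235,127,4),onz(w,250,237,4))
print('runner s',onz(s,275,234.4,4),onz(s,291,218,4),onz(s,327.6,236.6,4))
print('grip ends w',onz(w,143,131,115),onz(w,172,272,115))
print('grip ends s',onz(s,282,200,115),onz(s,316.4,222,115))
print('grip ends side',onz(d,250+153/4,220+50/4,115),onz(d,250+240/4,220+153/4,115))
print('hook tip w',onz(w,214,187,18))
for a,b in(((332,304.8),(311.5,158.5)),((368,322),(329,179.5))):print('loop',tri([s,d],[a,b]))
for z in(150,160,170):print(z,onz(s,349,313,z),onz(s,332,304.8,z),onz(s,368,322,z),onz(d,321,165,z))
# pot: crown ellipse in scene extents L,R
print('rack s',[onz(s,u,v,28)[:2] for u,v in((185,155),(247,198),(175,255),(116,208))])
print('rack d',[onz(d,u,v,28)[:2] for u,v in((345,337),(461,308),(541,385),(407,430))])
E
```

```text
runner+x ends w [485.4  81.9   4. ] [494.2 -34.1   4. ]
runner s [493.6 -30.3   4. ] [427.2 -34.6   4. ] [406.5  78.4   4. ]
grip ends w [446.2  74.7 115. ] [454.6 -32.7 115. ]
grip ends s [454.5 -32.1 115. ] [447.2  74.8 115. ]
grip ends side [445.2  80.8 115. ] [455.5 -27.6 115. ]
hook tip w [463.3  22.8  18. ]
loop [583.9 264.7 178.5]
loop [591.5 310.9 117.3]
150 [587.2 286.9 150. ] [596.5 249.5 150. ] [576.9 327.5 150. ] [596.6 302.3 150. ]
160 [590.8 289.  160. ] [599.9 252.  160. ] [580.6 329.1 160. ] [589.  281.2 160. ]
170 [594.4 291.  170. ] [603.4 254.5 170. ] [584.3 330.7 170. ] [581.5 260.1 170. ]
rack s [array([ 481.1, -405.7]), array([ 469.7, -157.4]), array([ 713.1, -163.5]), array([ 725.9, -396.5])]
rack d [array([ 472.5, -170.8]), array([ 714.4, -166.1]), array([ 729.4, -391.8]), array([ 480.5, -404. ])]
```

Emit:
play_rows([
  [0,[-0.042,0.007,-0.022],[0,0,0.24]],
  [0,[-0.042,0.007,-0.022],[0,0,0.24]],
  [0,[-0.041,0.007,-0.02],[0,0,0.24]],
  [0,[0,0,0],[0,0,0]],
])

```text
t: 0.65
ee_pos: [446.5, 22.0, 337.0]
ee_rot: [0.68, 0.733, -0.002, -0.004]
ft_force: [0.6, 0.4, 0.2]
gripper_width: 85.3
grip_force: 0.0
```

```bash
python3 - <<'E'
from h import *
st=status.state();print(st['ee_pos'],R.from_quat(st['ee_rot']).as_matrix().round(3),st['ft_force'],st['t'])
im,c=shot('wrist','w2.png')
a,c1=shot('scene','s2.png');b,c2=shot('side','d2.png')
m=np.hstack([cv2.resize(im,(400,300)),cv2.resize(b[120:270,230:430],(400,300))])
m=np.vstack([m,np.hstack([cv2.resize(a[255:375,280:440],(400,300)),cv2.resize(b[140:230,260:380],(400,300))])])
cv2.imwrite('pics/m2.png',m)
E
```

```text
[446.45251297  21.97795373 337.02523382] [[-0.076  0.997 -0.008]
 [ 0.997  0.076  0.002]
 [ 0.002 -0.008 -1.   ]] [0.57821595 0.40332978 0.24238988] 0.65
```

View pics/m2.png

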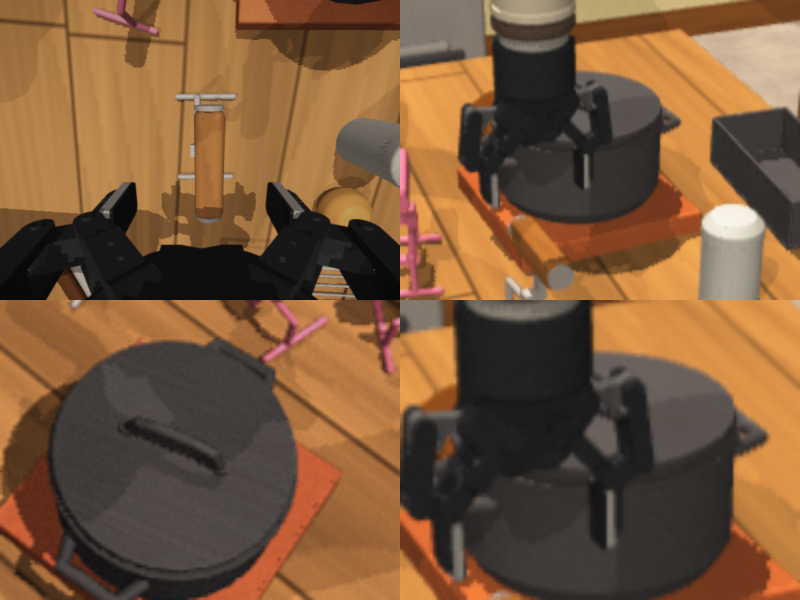

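The picture shows the grip at wrist (335,260 full scale), aligned between the fingers. The hook's foot seems to show to the left of it, so I check the hook's direction more closely.

```bash
python3 - <<'E'
from h import *
w1,w2,s,d=[cv2.imread('pics/'+n) for n in('w1.png','w2.png','s1.png','d1.png')]
def cr(im,x,y,w):return cv2.resize(im[y:y+w*3//4,x:x+w],(400,300),interpolation=cv2.INTER_CUBIC)
cv2.imwrite('pics/m3.png',np.vstack([np.hstack([cr(w1,115,115,150),cr(w2,255,140,200)]),np.hstack([cr(s,270,205,60),cr(d,265,245,70)])]))
c=load('w2.png')
x=np.array([.997,.076,0]);y=np.array([-.076,.997,0]);o=np.array([449,21,0])
for n,p in(('tip+',12*x+[0,0,18]),('tip-',-12*x+[0,0,18]),('floor',[0,0,12]),('shankmid',[0,0,60]),('g+',50*y+[0,0,130]),('g-',-50*y+[0,0,130]),('r1',42*x+58*y+[0,0,4]),('r2',-42*x+58*y+[0,0,4]),('r3',42*x-58*y+[0,0,4]),('r4',-42*x-58*y+[0,0,4])):
  print(n,*[proj(load(f),o+p)[0].round() for f in('w1.png','w2.png','s1.png','d1.png')])
E
```

```text
tip+ [212. 188.] [342. 226.] [298. 235.] [305. 285.]
tip- [189. 190.] [314. 226.] [303. 229.] [295. 288.]
floor [202. 188.] [328. 224.] [301. 233.] [300. 289.]
shankmid [184. 195.] [329. 239.] [300. 223.] [300. 270.]
g+ [131. 136.] [331. 180.] [316. 217.] [289. 228.]
g- [161. 274.] [329. 353.] [283. 197.] [309. 252.]
r1 [236. 127.] [378. 155.] [308. 257.] [308. 273.]
r2 [155. 133.] [279. 155.] [328. 235.] [271. 282.]
r3 [251. 237.] [372. 282.] [274. 234.] [330. 302.]
r4 [176. 242.] [283. 282.] [293. 213.] [292. 313.]
```

View pics/m3.png

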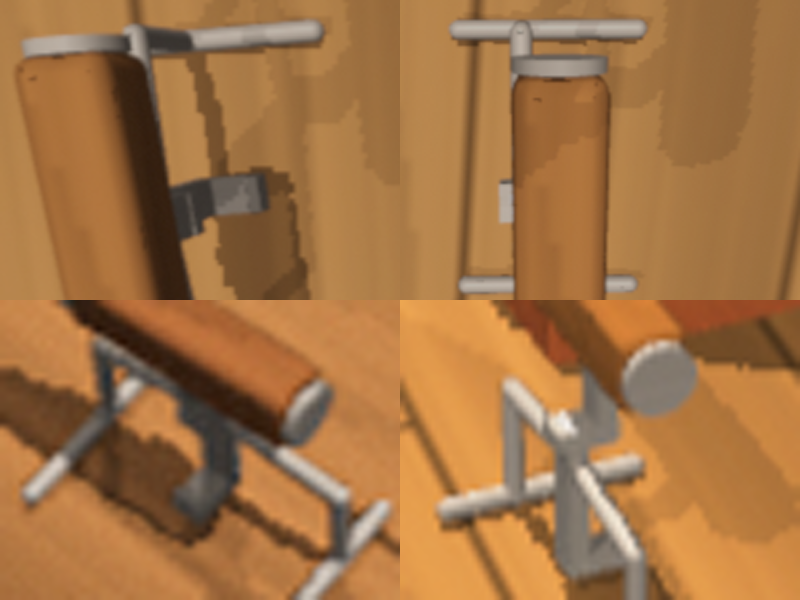

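The hook opens toward +x: the shank jogs back to −x and the tip seen at w1 (213,187) matches the prediction. Descending to grasp.

Emit:
play_rows([
  [0,[0.003,-0.001,-0.03],[0,0,0]],
  [0,[0.0025,0,-0.03],[0,0,0]],
  [0,[0,0,-0.006],[0,0,0]],
  [0,[0,0,0],[0,0,0]],
])

```text
t: 1.3
ee_pos: [456.4, 19.7, 275.6]
ee_rot: [0.68, 0.733, 0.0, 0.001]
ft_force: [0.7, -0.4, 0.4]
gripper_width: 85.4
grip_force: 0.0
```

Emit:
play_rows([
  [0.4,[0,0,0],[0,0,0]],
  [0.7,[0,0,0],[0,0,0]],
  [1,[0,0,0],[0,0,0]],
  [1,[0,0,0],[0,0,0]],
  [1,[0,0,0],[0,0,0]],
])

```text
t: 1.92
ee_pos: [455.5, 20.0, 274.8]
ee_rot: [0.68, 0.733, -0.0, 0.0]
ft_force: [-0.2, -0.5, 1.5]
gripper_width: 24.9
grip_force: 64.6
```

Emit:
play_rows([
  [1,[0,0,0.03],[0,0,0]],
  [1,[0,0,0.05],[0,0,0]],
  [1,[0,0,0.05],[0,0,0]],
  [1,[0,0,0.05],[0,0,0]],
  [1,[0,0,0.01],[0,0,0]],
])

```text
t: 2.55
ee_pos: [456.0, 19.9, 468.1]
ee_rot: [0.68, 0.733, 0.002, 0.003]
ft_force: [0.7, 0.7, -4.0]
gripper_width: 25.1
grip_force: 64.1
```

Emit:
play_rows([
  [1,[0.015,0.04,0],[0,0,0.3]],
  [1,[0.02,0.055,0],[0,0,0.4]],
  [1,[0.02,0.055,0],[0,0,0.4]],
  [1,[0.02,0.055,0],[0,0,0.4]],
  [1,[0.01,0.035,0],[0,0,0.2]],
])

```text
t: 3.18
ee_pos: [540.5, 262.4, 461.4]
ee_rot: [0.611, 0.792, -0.002, -0.002]
ft_force: [-0.0, -0.5, -2.2]
gripper_width: 25.0
grip_force: 63.8
```

Emit:
play_rows([
  [1,[0,0,0],[0,0,0]],
  [1,[0,0,0],[0,0,0]],
])

```text
t: 3.42
ee_pos: [540.3, 259.6, 462.6]
ee_rot: [0.612, 0.791, -0.002, -0.001]
ft_force: [-1.5, 0.3, -1.9]
gripper_width: 25.1
grip_force: 63.6
```

```bash
python3 - <<'E'
from h import *
st=status.state();print(st['ee_pos'],R.from_quat(st['ee_rot']).as_matrix().round(3),st['ft_force'],st['t'])
im,c=shot('wrist','w4.png')
a,c1=shot('scene','s4.png');b,c2=shot('side','d4.png')
def cr(im,x,y,w):return cv2.resize(im[y:y+w*3//4,x:x+w],(400,300),interpolation=cv2.INTER_CUBIC)
cv2.imwrite('pics/m4.png',np.vstack([np.hstack([cr(im,0,0,640),cr(im,320,100,320)]),np.hstack([cr(a,270,200,200),cr(b,240,100,160)])]))
E
```

```text
[540.26537807 259.59990873 462.64129086] [[-0.251  0.968 -0.003]
 [ 0.968  0.251 -0.001]
 [-0.    -0.003 -1.   ]] [-1.50510801  0.2991516  -1.9100085 ] 3.425
```

View pics/m4.png

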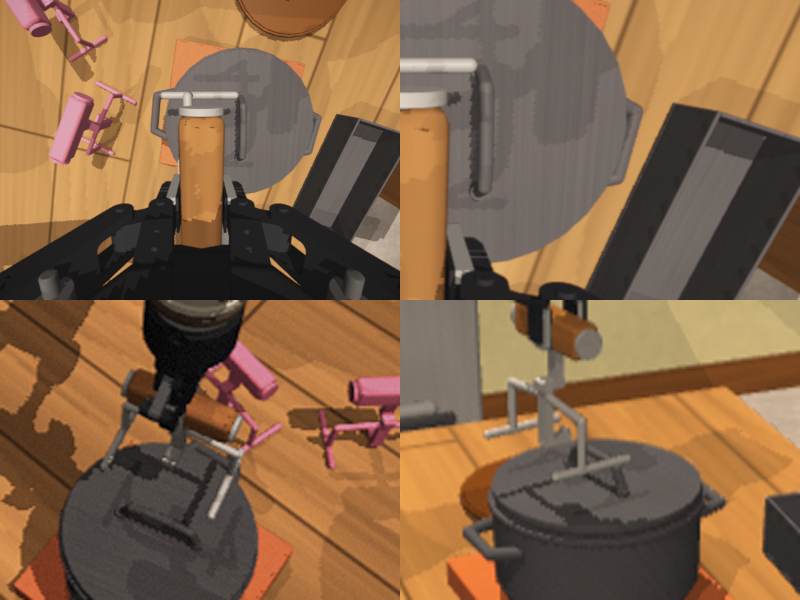

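The lifter hangs straight in the gripper over the lid. The loop bar runs parallel to the grip, at wrist about x=388, y=156–256. I compute its position next.

```bash
python3 - <<'E'
from h import *
from scipy.optimize import least_squares
np.set_printoptions(precision=1,suppress=True)
w,s,d=load('w4.png'),load('s4.png'),load('d4.png')
for z in(150,160,170):
  print(z,'bar w',onz(w,389.5,158,z)[:2],onz(w,388,246,z)[:2],'scene',onz(s,332,304.8,z)[:2],onz(s,368,322,z)[:2])
# foot near side (crop 478,198)
print('foot w @125,135',onz(w,382.5,257,125),onz(w,382.5,257,135))
# dark outline: fit flange circle from wrist + scene edges
W=np.array([(243,48),(312,115),(300,163),(285,182),(205,57),(290,67)])/.625
S=np.array([(60,520),(100,460),(255,520),(240,475),(200,455)])-[0,300]; S=S*.5+[270,200]
D=np.array([(490,475),(570,440),(700,475),(690,505),(500,510)])-[400,300]; D=D*.4+[240,100]
def f(p):
  out=[]
  for c,P in((w,W),(s,S),(d,D)):
    for u,v in P: out.append(np.hypot(*(onz(c,u,v,p[2])[:2]-p[:2]))-102)
  return out
r_=least_squares(f,[590,288,125],loss='soft_l1');print(r_.x,np.array(f(r_.x)))
T=np.array([540.3,259.6]);print(R.from_quat(status.state()['ee_rot']).as_matrix()[:,1])
E
```

```text
150 bar w [577.1 325.6] [597.9 255.5] scene [596.5 249.5] [576.9 327.5]
160 bar w [575.2 325.5] [595.2 257.9] scene [599.9 252. ] [580.6 329.1]
170 bar w [573.3 325.5] [592.6 260.4] scene [603.4 254.5] [584.3 330.7]
foot w @125,135 [602.7 237.9 125. ] [600.1 240.7 135. ]
[583.  285.1 139.7] [-0.2 -0.7  2.   5.5 -0.4 -0.3 -0.5 -6.1 -2.3  3.5 -8.   0.   0.5 -1.2
 -0.5  4.1]
[ 1.   0.2 -0. ]
```

Emit:
play_rows([
  [1,[0.0005,0.0136,0],[0,0,0]],
  [1,[0,0,-0.02],[0,0,0]],
  [1,[0,0,-0.02],[0,0,0]],
  [1,[0,0,0],[0,0,0]],
  [1,[0,0,0],[0,0,0]],
])

```text
t: 4.2
ee_pos: [541.1, 273.6, 425.2]
ee_rot: [0.612, 0.791, 0.0, 0.0]
ft_force: [0.4, 0.9, -2.3]
gripper_width: 25.2
grip_force: 63.4
```

```bash
python3 - <<'E'
from h import *
st=status.state();print(st['ee_pos'],R.from_quat(st['ee_rot']).as_matrix().round(3),st['ft_force'],st['t'])
im,c=shot('wrist','w5.png')
a,c1=shot('scene','s5.png');b,c2=shot('side','d5.png')
def cr(im,x,y,w):return cv2.resize(im[y:y+w*3//4,x:x+w],(400,300),interpolation=cv2.INTER_CUBIC)
cv2.imwrite('pics/m5.png',np.vstack([np.hstack([cr(im,220,80,320),cr(im,340,100,160)]),np.hstack([cr(a,300,240,120),cr(b,260,120,120)])]))
E
```

```text
[541.11475723 273.6304527  425.15073752] [[-0.251  0.968  0.001]
 [ 0.968  0.251  0.   ]
 [ 0.     0.001 -1.   ]] [ 0.36141087  0.88525175 -2.33417605] 4.2
```

View pics/m5.png

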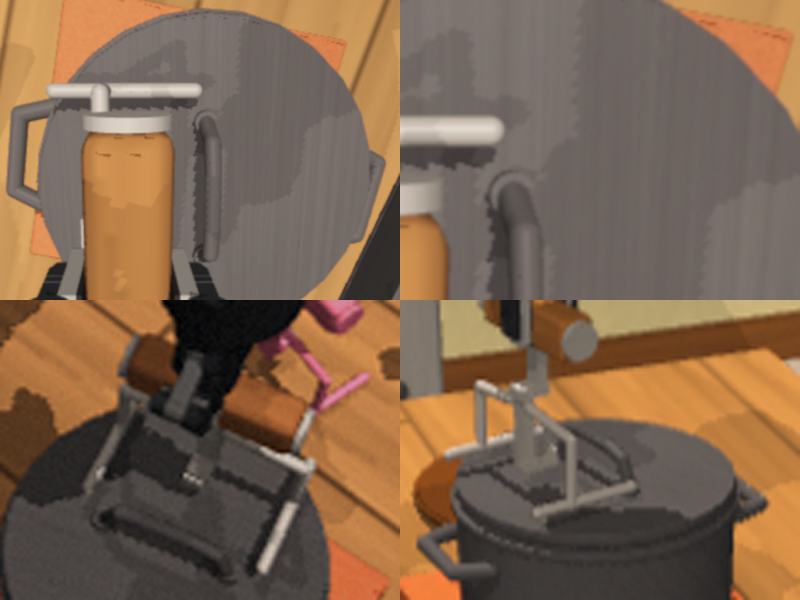

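```bash
python3 - <<'E'
from h import *
np.set_printoptions(precision=1,suppress=True)
w,s,d=load('w5.png'),load('s5.png'),load('d5.png')
T=np.array([541.1,273.6]);ux=np.array([.968,.251]);uy=np.array([-.251,.968])
L=lambda p:np.array([(p[:2]-T)@ux,(p[:2]-T)@uy])
zr=425.15-274.8+4
print('runner far',L(onz(w,258,152,zr)),L(onz(w,381,152,zr)))
print('cap far top z=115+',L(onz(w,220+128/1.25,80+118/1.25,zr-4+130)))
for z in(115,120,125,130,135):print(z,'feet',L(onz(w,383.2,174.4,z)),L(onz(w,383.5,285,z)),'barmid@+26',L(onz(w,390,238,z+26.5)))
print('scene feet',[[L(onz(s,300+u/400*120,240+v/300*90,z)) for u,v in((100,218),(228,272))] for z in(115,125,135)])
# lid outline circle (crown/flange edge) wrist crop1
P=[(220+u/1.25,80+v/1.25) for u,v in((210,10),(290,35),(345,90),(368,150),(110,40),(60,100),(350,215),(320,270))]
from scipy.optimize import least_squares
for z in(115,120,125,130,135):
  Q=np.array([L(onz(w,*p,z)) for p in P]);f=least_squares(lambda p:np.hypot(*(Q-p[:2]).T)-p[2],[45,0,100]);print(z,f.x,f.fun)
# side: front runner contact shadow
E
```

```text
runner far [-43.3  60.6] [39.7 60.6]
cap far top z=115+ [-0.1 56.8]
115 feet [48.7 42.1] [ 53.4 -53. ] barmid@+26 [51.5 -3.2]
120 feet [47.9 42.6] [ 52.5 -50.9] barmid@+26 [50.5 -1.8]
125 feet [47. 43.] [ 51.5 -48.7] barmid@+26 [49.4 -0.4]
130 feet [46.1 43.5] [ 50.6 -46.6] barmid@+26 [48.4  1. ]
135 feet [45.2 43.9] [ 49.6 -44.4] barmid@+26 [47.4  2.4]
scene feet [[array([ 36.8, -46. ]), array([33.1, 41.4])], [array([ 40.7, -44.4]), array([37.1, 42. ])], [array([ 44.7, -42.8]), array([41.1, 42.7])]]
115 [ 48.8  -0.6 106.7] [-0.  -1.5 -0.4  3.3  1.  -0.4 -2.2  0.3]
120 [ 47.9   0.6 104.8] [-0.  -1.5 -0.4  3.2  1.  -0.4 -2.2  0.3]
125 [ 47.1   1.8 102.9] [-0.  -1.5 -0.4  3.2  1.  -0.4 -2.1  0.3]
130 [ 46.2   3.  101. ] [-0.  -1.5 -0.4  3.1  1.  -0.4 -2.1  0.3]
135 [45.3  4.2 99.1] [-0.  -1.4 -0.4  3.1  0.9 -0.4 -2.   0.3]
```

Emit:
play_rows([
  [1,[0,-0.001,-0.001],[0,0,0.4]],
  [1,[0,0,-0.001],[0,0,0]],
  [1,[0,0,-0.001],[0,0,0]],
  [1,[0,0,-0.001],[0,0,0]],
  [1,[0,0,-0.001],[0,0,0]],
])

```text
t: 4.97
ee_pos: [541.0, 272.6, 419.6]
ee_rot: [0.595, 0.803, -0.0, -0.0]
ft_force: [1.3, 0.0, -3.8]
gripper_width: 25.1
grip_force: 63.5
```

Emit:
play_rows([
  [1,[0,0,-0.001],[0,0,0]],
  [1,[0,0,-0.001],[0,0,0]],
  [1,[0,0,-0.001],[0,0,0]],
  [1,[0,0,0],[0,0,0]],
])

```text
t: 5.48
ee_pos: [541.0, 272.6, 416.6]
ee_rot: [0.595, 0.803, -0.0, -0.0]
ft_force: [-0.8, 0.2, -2.7]
gripper_width: 24.9
grip_force: 63.5
```

Emit:
play_rows([
  [1,[0,0,-0.001],[0,0,0]],
  [1,[0,0,-0.001],[0,0,0]],
  [1,[0,0,0],[0,0,0]],
])

```text
t: 5.85
ee_pos: [541.0, 272.5, 416.0]
ee_rot: [0.595, 0.803, 0.0, 0.0]
ft_force: [-1.7, -2.9, 5.5]
gripper_width: 25.2
grip_force: 64.8
```

Emit:
play_rows([
  [1,[0.0,0.0,0.0009],[0,0,0]],
  [1,[0.0038,0.0012,0],[0,0,0]],
  [1,[0.0077,0.0023,0],[0,0,0]],
  [1,[0.0077,0.0023,0],[0,0,0]],
  [1,[0,0,0],[0,0,0]],
])

```text
t: 6.48
ee_pos: [560.6, 278.7, 416.0]
ee_rot: [0.595, 0.803, 0.001, 0.0]
ft_force: [-0.8, -0.3, 3.0]
gripper_width: 25.2
grip_force: 64.6
```

Emit:
play_rows([
  [1,[0.0048,0.0015,0.0002],[0,0,0]],
  [1,[0.0067,0.002,0],[0,0,0]],
  [1,[0.0057,0.0017,0],[0,0,0]],
  [1,[0,0,0],[0,0,0]],
  [1,[0,0,0],[0,0,0]],
])

```text
t: 7.1
ee_pos: [577.4, 283.7, 416.0]
ee_rot: [0.595, 0.803, 0.0, 0.0]
ft_force: [-1.0, 0.2, 4.2]
gripper_width: 24.6
grip_force: 64.7
```

```bash
python3 - <<'E'
from h import *
im,c=shot('wrist','w6.png')
a,c1=shot('scene','s6.png');b,c2=shot('side','d6.png')
def cr(im,x,y,w):return cv2.resize(im[y:y+w*3//4,x:x+w],(400,300),interpolation=cv2.INTER_CUBIC)
cv2.imwrite('pics/m6.png',np.vstack([np.hstack([cr(im,220,80,320),cr(im,280,120,200)]),np.hstack([cr(a,310,260,80),cr(b,280,125,80)])]))
E
```

```text
(no output)
```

View pics/m6.png

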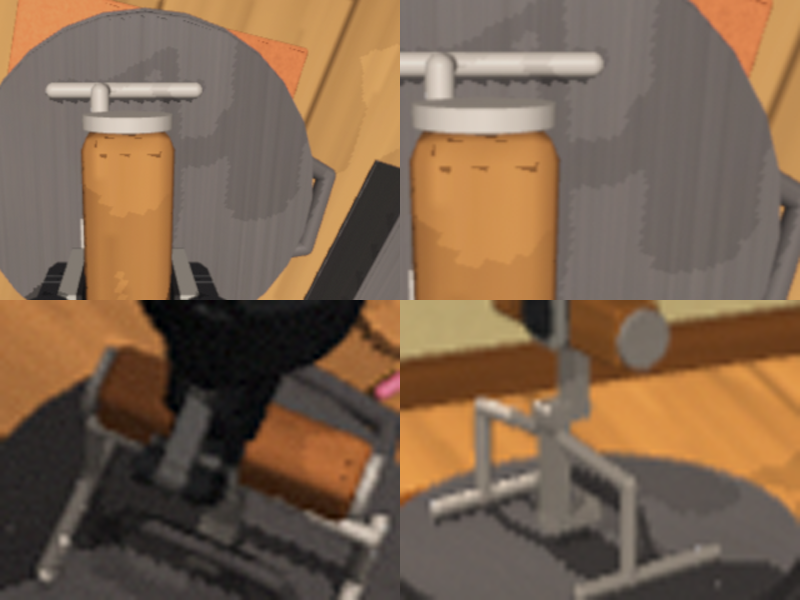

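The lifter is centred on the loop, with the hook's tip (scene crop (220,525)) just reaching the bar. I slide on in small steps, feeling for the shank.

Emit:
play_rows([
  [1,[0.0014,0.0004,0.0001],[0,0,0]],
  [1,[0.0014,0.0004,0.0001],[0,0,0]],
  [1,[0.0014,0.0004,0],[0,0,0]],
  [1,[0,0,0],[0,0,0]],
  [1,[0,0,0],[0,0,0]],
])

```text
t: 7.88
ee_pos: [581.1, 284.7, 416.1]
ee_rot: [0.595, 0.804, -0.001, -0.001]
ft_force: [-4.8, -0.9, 6.3]
gripper_width: 25.5
grip_force: 65.1
```

Emit:
play_rows([
  [1,[0.001,0.0003,0],[0,0,0]],
  [1,[0.001,0.0003,0],[0,0,0]],
  [1,[0,0,0],[0,0,0]],
  [1,[0,0,0],[0,0,0]],
])

```text
t: 8.38
ee_pos: [583.1, 285.3, 416.1]
ee_rot: [0.595, 0.804, -0.001, -0.001]
ft_force: [-4.5, -1.3, 6.4]
gripper_width: 24.8
grip_force: 65.1
```

Emit:
play_rows([
  [1,[0.001,0.0003,0],[0,0,0]],
  [1,[0.001,0.0003,0],[0,0,0]],
  [1,[0,0,0],[0,0,0]],
  [1,[0,0,0],[0,0,0]],
])

```text
t: 8.88
ee_pos: [585.1, 285.9, 416.1]
ee_rot: [0.595, 0.804, -0.001, -0.001]
ft_force: [-4.9, -1.3, 5.7]
gripper_width: 24.8
grip_force: 65.1
```

```bash
python3 - <<'E'
from h import *
np.set_printoptions(precision=1,suppress=True)
s,d,w=load('s6.png'),load('d6.png'),load('w5.png')
ux=np.array([.957,.291,0]);uy=np.array([-.291,.957,0]);T=np.array([577.4,283.7,141.3])+uy*1.5
for off in(-2,1,8,17,20):
  P=np.array([T+off*ux+[0,0,31],T+off*ux-15*uy+[0,0,31],T+off*ux+15*uy+[0,0,31],T+off*ux-41*uy,T+off*ux+41*uy])
  print(off,'s',proj(s,P).ravel(),'w5feet',proj(w,P[3:]).ravel())
print('tip',proj(s,[T+12*ux+[0,0,20]]),proj(d,[T+12*ux+[0,0,20]]),'throat top',proj(s,[T-7*ux+[0,0,40]]))
print('run +x-y',proj(s,[T+42*ux-58*uy+[0,0,4],T+42*ux+58*uy+[0,0,4]]),proj(d,[T+42*ux-58*uy+[0,0,4],T+42*ux+58*uy+[0,0,4]]))
print(status.state()['wrist_torque'])
E
```

```text
-2 s [352.7 303.7 345.7 300.8 359.7 306.6 333.3 302.  370.3 317.6] w5feet [369.6 281.7 369.  176.4]
1 s [352.1 305.  345.2 302.1 359.1 307.9 332.7 303.3 369.8 318.9] w5feet [373.4 281.5 373.2 176.2]
8 s [350.8 308.  343.8 305.  357.8 310.9 331.4 306.1 368.5 321.8] w5feet [382.3 281.2 382.8 175.8]
17 s [349.1 311.8 342.1 308.9 356.1 314.8 329.6 309.8 366.9 325.7] w5feet [393.8 280.7 395.3 175.3]
20 s [348.5 313.1 341.5 310.2 355.6 316.1 329.1 311.1 366.4 327. ] w5feet [397.6 280.6 399.4 175.1]
tip [[349.7 311.8]] [[319.7 163.3]] throat top [[353.9 299.8]]
run +x-y [[317.1 316.3]
 [370.6 339.4]] [[344.9 174.5]
 [315.5 158.6]]
[-0.2  1.2  0.1]
```

Emit:
play_rows([
  [1,[0,0,0.001],[0,0,0]],
  [1,[0,0,0.001],[0,0,0]],
  [1,[0,0,0.001],[0,0,0]],
  [1,[0,0,0.001],[0,0,0]],
  [1,[0,0,0],[0,0,0]],
])

```text
t: 9.5
ee_pos: [585.7, 286.0, 419.9]
ee_rot: [0.595, 0.803, 0.0, 0.0]
ft_force: [0.2, 0.0, -2.4]
gripper_width: 25.2
grip_force: 63.7
```

Emit:
play_rows([
  [1,[0,0,0.001],[0,0,0]],
  [1,[0,0,0.001],[0,0,0]],
  [1,[0,0,0.001],[0,0,0]],
  [1,[0,0,0],[0,0,0]],
  [1,[0,0,0],[0,0,0]],
])

```text
t: 10.12
ee_pos: [585.5, 286.0, 422.3]
ee_rot: [0.595, 0.803, -0.0, -0.0]
ft_force: [-0.3, -0.6, -6.2]
gripper_width: 25.2
grip_force: 63.3
```

Emit:
play_rows([
  [1,[0,0,0.001],[0,0,0]],
  [1,[0,0,0.001],[0,0,0]],
  [1,[0,0,0],[0,0,0]],
  [1,[0,0,0],[0,0,0]],
])

```text
t: 10.62
ee_pos: [585.6, 286.0, 425.0]
ee_rot: [0.595, 0.803, 0.0, 0.0]
ft_force: [0.2, 0.7, -6.5]
gripper_width: 25.2
grip_force: 63.3
```

Engaged exactly at the hook floor (6.3 mm rise), with the lid's weight about 4.1 N. Lifting.

Emit:
play_rows([
  [1,[0,0,0.004],[0,0,0]],
  [1,[0,0,0.008],[0,0,0]],
  [1,[0,0,0.01],[0,0,0]],
  [1,[0,0,0.008],[0,0,0]],
  [1,[0,0,0.005],[0,0,0]],
])

```text
t: 11.25
ee_pos: [585.7, 286.0, 461.1]
ee_rot: [0.595, 0.803, 0.0, 0.0]
ft_force: [-0.7, -0.2, -7.1]
gripper_width: 25.1
grip_force: 63.1
```

Emit:
play_rows([
  [1,[0,0,0.008],[0,0,0]],
  [1,[0,0,0.01],[0,0,0]],
  [1,[0,0,0.008],[0,0,0]],
  [1,[0,0,0.003],[0,0,0]],
  [1,[0,0,0],[0,0,0]],
])

```text
t: 11.88
ee_pos: [585.6, 286.0, 489.2]
ee_rot: [0.595, 0.803, 0.0, 0.0]
ft_force: [-0.1, 0.3, -6.6]
gripper_width: 24.7
grip_force: 63.2
```

Emit:
play_rows([
  [1,[0,-0.004,0],[0,0,0]],
  [1,[0,-0.008,0],[0,0,0]],
  [1,[0,-0.012,0],[0,0,0]],
  [1,[0.001,-0.016,0],[0,0,0]],
  [1,[0.001,-0.02,0],[0,0,0]],
])

```text
t: 12.5
ee_pos: [587.6, 224.6, 489.1]
ee_rot: [0.595, 0.803, -0.0, 0.0]
ft_force: [0.1, -1.1, -6.6]
gripper_width: 25.0
grip_force: 63.1
```

Emit:
play_rows([
  [1,[0,-0.022,0],[0,0,0]],
  [1,[0,-0.022,0],[0,0,0]],
  [1,[0.001,-0.022,0],[0,0,0]],
  [1,[0,-0.022,0],[0,0,0]],
  [1,[0.001,-0.022,0],[0,0,0]],
])

```text
t: 13.12
ee_pos: [589.6, 114.5, 489.1]
ee_rot: [0.595, 0.803, 0.0, 0.0]
ft_force: [0.8, -0.7, -7.5]
gripper_width: 25.1
grip_force: 63.1
```

Emit:
play_rows([
  [1,[0,-0.022,0],[0,0,0]],
  [1,[0,-0.022,0],[0,0,0]],
  [1,[0.001,-0.022,0],[0,0,0]],
  [1,[0,-0.022,0],[0,0,0]],
  [1,[0.001,-0.022,0],[0,0,0]],
])

```text
t: 13.75
ee_pos: [591.6, 4.5, 489.0]
ee_rot: [0.595, 0.803, 0.0, 0.0]
ft_force: [0.9, -0.2, -6.3]
gripper_width: 24.8
grip_force: 63.1
```

Emit:
play_rows([
  [1,[0,-0.022,0],[0,0,0]],
  [1,[0,-0.022,0],[0,0,0]],
  [1,[0.001,-0.022,0],[0,0,0]],
  [1,[0,-0.022,0],[0,0,0]],
  [1,[0.001,-0.022,0],[0,0,0]],
])

```text
t: 14.38
ee_pos: [593.6, -105.5, 489.0]
ee_rot: [0.595, 0.803, 0.0, -0.0]
ft_force: [0.2, -0.2, -6.2]
gripper_width: 25.2
grip_force: 63.1
```

Emit:
play_rows([
  [1,[0,-0.022,0],[0,0,0]],
  [1,[0,-0.022,0],[0,0,0]],
  [1,[0.001,-0.022,0],[0,0,0]],
  [1,[0,-0.022,0],[0,0,0]],
  [1,[0.001,-0.022,0],[0,0,0]],
])

```text
t: 15.0
ee_pos: [595.6, -215.5, 489.0]
ee_rot: [0.595, 0.803, 0.0, -0.0]
ft_force: [-0.6, -0.5, -5.9]
gripper_width: 25.0
grip_force: 63.2
```

Emit:
play_rows([
  [1,[0,-0.021,0],[0,0,0]],
  [1,[0.001,-0.018,0],[0,0,0]],
  [1,[0,-0.014,0],[0,0,0]],
  [1,[0.001,-0.009,0],[0,0,0]],
  [1,[0,-0.005,0],[0,0,0]],
])

```text
t: 15.62
ee_pos: [597.7, -281.3, 488.9]
ee_rot: [0.595, 0.803, 0.0, -0.0]
ft_force: [-1.1, -0.2, -7.1]
gripper_width: 25.3
grip_force: 63.2
```

Emit:
play_rows([
  [1,[0,0,0],[0,0,0]],
  [1,[0,0,0],[0,0,0]],
  [1,[0,0,0],[0,0,0]],
  [1,[0,0,0],[0,0,0]],
  [1,[0,0,0],[0,0,0]],
])

```text
t: 16.25
ee_pos: [597.6, -280.9, 489.0]
ee_rot: [0.595, 0.803, 0.0, 0.0]
ft_force: [-0.4, 0.8, -6.5]
gripper_width: 24.9
grip_force: 63.2
```

```bash
python3 - <<'E'
from h import *
st=status.state();print(st['ee_pos'],st['ft_force'])
a,c1=shot('scene','s7.png');b,c2=shot('side','d7.png');im,c=shot('wrist','w7.png')
def cr(im,x,y,w):return cv2.resize(im[y:y+w*3//4,x:x+w],(400,300),interpolation=cv2.INTER_CUBIC)
cv2.imwrite('pics/m7.png',np.vstack([np.hstack([cr(im,0,0,640),cr(a,60,60,240)]),np.hstack([cr(b,320,190,280),cr(a,0,0,640)])]))
E
```

```text
[ 597.59835817 -280.87206576  489.03299484] [-0.41242531  0.83106247 -6.52394508]
```

View pics/m7.png

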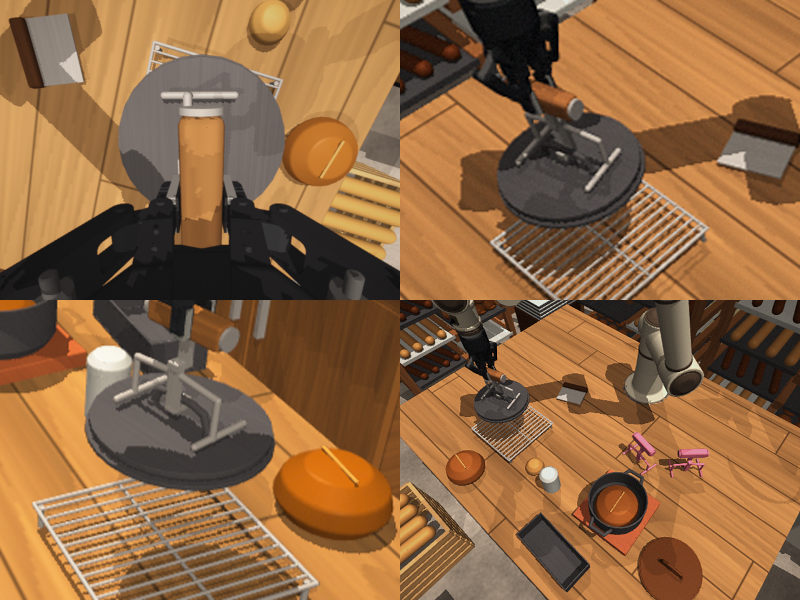

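Lid hangs level over the middle of the rack, and the pot is undisturbed. Lowering.

Emit:
play_rows([
  [1,[0,0,-0.006],[0,0,0]],
  [1,[0,0,-0.012],[0,0,0]],
  [1,[0,0,-0.017],[0,0,0]],
  [1,[0,0,-0.018],[0,0,0]],
  [1,[0,0,-0.018],[0,0,0]],
])

```text
t: 17.02
ee_pos: [597.4, -280.9, 415.9]
ee_rot: [0.595, 0.803, 0.0, -0.001]
ft_force: [-0.4, 0.0, -6.5]
gripper_width: 25.1
grip_force: 63.1
```

Emit:
play_rows([
  [1,[0,0,-0.018],[0,0,0]],
  [1,[0,0,-0.017],[0,0,0]],
  [1,[0,0,-0.014],[0,0,0]],
  [1,[0,0,-0.01],[0,0,0]],
  [1,[0,0,-0.006],[0,0,0]],
])

```text
t: 17.65
ee_pos: [597.6, -281.0, 352.5]
ee_rot: [0.595, 0.803, 0.0, -0.0]
ft_force: [0.1, -0.3, -6.7]
gripper_width: 25.0
grip_force: 63.1
```

Emit:
play_rows([
  [1,[0,0,-0.002],[0,0,0]],
  [1,[0,0,-0.0015],[0,0,0]],
  [1,[0,0,-0.0015],[0,0,0]],
  [1,[0,0,0],[0,0,0]],
])

```text
t: 18.15
ee_pos: [597.6, -281.0, 348.1]
ee_rot: [0.595, 0.803, 0.0, 0.0]
ft_force: [0.4, 0.4, -6.3]
gripper_width: 24.9
grip_force: 63.1
```

Emit:
play_rows([
  [1,[0,0,-0.001],[0,0,0]],
  [1,[0,0,-0.001],[0,0,0]],
  [1,[0,0,-0.001],[0,0,0]],
  [1,[0,0,-0.001],[0,0,0]],
  [1,[0,0,0],[0,0,0]],
])

```text
t: 18.77
ee_pos: [597.6, -281.0, 343.8]
ee_rot: [0.595, 0.803, -0.0, -0.0]
ft_force: [1.0, -0.4, -6.0]
gripper_width: 25.0
grip_force: 63.1
```

Emit:
play_rows([
  [1,[0,0,-0.001],[0,0,0]],
  [1,[0,0,-0.001],[0,0,0]],
  [1,[0,0,-0.001],[0,0,0]],
  [1,[0,0,-0.001],[0,0,0]],
  [1,[0,0,0],[0,0,0]],
])

```text
t: 19.4
ee_pos: [597.8, -281.2, 340.8]
ee_rot: [0.595, 0.803, 0.0, 0.001]
ft_force: [-0.1, 0.6, -2.5]
gripper_width: 24.8
grip_force: 63.5
```

Emit:
play_rows([
  [1,[0,0,-0.001],[0,0,0]],
  [1,[0,0,-0.001],[0,0,0]],
  [1,[0,0,-0.001],[0,0,0]],
  [1,[0,0,0],[0,0,0]],
  [1,[0,0,0],[0,0,0]],
])

```text
t: 20.02
ee_pos: [597.6, -281.0, 337.0]
ee_rot: [0.595, 0.803, 0.0, 0.0]
ft_force: [0.9, -0.1, -3.5]
gripper_width: 25.0
grip_force: 63.5
```

Emit:
play_rows([
  [1,[0,0,-0.001],[0,0,0]],
  [1,[0,0,-0.001],[0,0,0]],
  [1,[0,0,0],[0,0,0]],
  [1,[0,0,0],[0,0,0]],
])

```text
t: 20.52
ee_pos: [597.6, -281.1, 335.2]
ee_rot: [0.595, 0.803, -0.0, 0.0]
ft_force: [0.4, -0.2, -1.9]
gripper_width: 25.0
grip_force: 63.8
```

Emit:
play_rows([
  [1,[0,0,-0.0006],[0,0,0]],
  [1,[0,0,0],[0,0,0]],
  [1,[0,0,0],[0,0,0]],
])

```text
t: 20.9
ee_pos: [597.7, -281.1, 334.9]
ee_rot: [0.595, 0.803, -0.0, 0.0]
ft_force: [-0.8, -0.2, 1.7]
gripper_width: 24.8
grip_force: 64.2
```

Emit:
play_rows([
  [1,[-0.002,-0.0006,0.0004],[0,0,0]],
  [1,[-0.004,-0.0012,0],[0,0,0]],
  [1,[-0.005,-0.0015,0],[0,0,0]],
  [1,[0,0,0],[0,0,0]],
])

```text
t: 21.4
ee_pos: [586.0, -284.6, 334.9]
ee_rot: [0.595, 0.803, -0.0, -0.0]
ft_force: [-0.1, 0.1, 1.8]
gripper_width: 25.3
grip_force: 64.2
```

Emit:
play_rows([
  [1,[-0.0077,-0.0023,0],[0,0,0]],
  [1,[-0.0086,-0.0026,0],[0,0,0]],
  [1,[-0.0086,-0.0026,0],[0,0,0]],
  [1,[-0.0086,-0.0027,0],[0,0,0]],
  [1,[0,0,0],[0,0,0]],
])

```text
t: 22.02
ee_pos: [552.0, -295.1, 334.9]
ee_rot: [0.596, 0.803, -0.001, -0.001]
ft_force: [-2.5, -0.9, 3.2]
gripper_width: 24.9
grip_force: 64.4
```

```bash
python3 - <<'E'
from h import *
np.set_printoptions(precision=1,suppress=True)
st=status.state();print(st['ee_pos'],st['ft_force'])
shot('scene','s8.png');a=cv2.imread('pics/s8.png');b=cv2.imread('pics/s1.png')
s=load('s8.png')
# dark lid pixels: lid outline check, predicted centre from image, near rack
h=cv2.cvtColor(a,cv2.COLOR_BGR2HSV)
m=((h[...,2]<95)&(h[...,1]<70)).astype(np.uint8); m[:100]=0;m[:,280:]=0;m[300:]=0
n,l,stt,ce=cv2.connectedComponentsWithStats(cv2.morphologyEx(m,cv2.MORPH_OPEN,np.ones((3,3))));i=1+np.argmax(stt[1:,4]);print(stt[i],ce[i])
x,y,w,hh=stt[i][:4]
print('left/right/bottom rim at z~40',onz(s,x,ce[i][1],45),onz(s,ce[i][0],y+hh,42))
t=np.linspace(0,6.28,73)
for c0 in((598,-282),(588,-285),(600,-281)):
  P=proj(s,np.c_[c0[0]+104*np.cos(t),c0[1]+104*np.sin(t),t*0+40]);print(c0,P.min(0),P.max(0))
E
```

```text
[ 552.  -295.1  334.9] [-2.5 -0.9  3.2]
[ 140  141   78   91 4022] [177.2 197.4]
left/right/bottom rim at z~40 [ 665.5 -362.5   45. ] [ 668.9 -203.4   42. ]
(598, -282) [140.  169.6] [218.5 232. ]
(588, -285) [142.4 167. ] [220.6 228.9]
(600, -281) [139.6 170.2] [218.2 232.7]
```

Lid outline matches a centre at (598,−282). Raising the lifter and taking it back to its place.

Emit:
play_rows([
  [1,[0,0,0.004],[0,0,0]],
  [1,[0,0,0.02],[0,0,0]],
  [1,[0,0,0.04],[0,0,0]],
  [1,[0,0,0.04],[0,0,0]],
  [1,[0,0,0.03],[0,0,0]],
])

```text
t: 22.7
ee_pos: [553.2, -294.3, 472.2]
ee_rot: [0.595, 0.804, -0.0, 0.002]
ft_force: [0.1, -0.2, -4.0]
gripper_width: 24.6
grip_force: 63.7
```

Emit:
play_rows([
  [1,[-0.015,0.05,0],[0,0,-0.4]],
  [1,[-0.02,0.06,0],[0,0,-0.5]],
  [1,[-0.02,0.06,0],[0,0,-0.5]],
  [1,[-0.02,0.06,0],[0,0,-0.5]],
  [1,[-0.02,0.05,0],[0,0,-0.2]],
])

```text
t: 23.32
ee_pos: [457.7, -14.5, 470.0]
ee_rot: [0.68, 0.733, 0.001, 0.001]
ft_force: [0.6, 0.1, -3.1]
gripper_width: 25.0
grip_force: 63.4
```

Emit:
play_rows([
  [1,[-0.003,0.035,-0.03],[0,0,0]],
  [1,[0,0,-0.05],[0,0,0]],
  [1,[0,0,-0.05],[0,0,0]],
  [1,[0,0,-0.03],[0,0,0]],
  [1,[0,0,0],[0,0,0]],
])

```text
t: 23.95
ee_pos: [454.9, 18.7, 307.4]
ee_rot: [0.68, 0.733, -0.001, -0.002]
ft_force: [0.7, 0.6, -2.5]
gripper_width: 25.1
grip_force: 63.2
```

Bench contact is expected at TCP z ≈ 274.8.

Emit:
play_rows([
  [1,[0,0,-0.014],[0,0,0]],
  [1,[0,0,-0.01],[0,0,0]],
  [1,[0,0,-0.004],[0,0,0]],
  [1,[0,0,-0.002],[0,0,0]],
  [1,[0,0,0],[0,0,0]],
])

```text
t: 24.58
ee_pos: [455.9, 18.3, 279.0]
ee_rot: [0.68, 0.733, 0.0, 0.0]
ft_force: [1.0, 0.0, -2.1]
gripper_width: 25.2
grip_force: 63.3
```

Emit:
play_rows([
  [1,[0,0,-0.001],[0,0,0]],
  [1,[0,0,-0.001],[0,0,0]],
  [1,[0,0,0],[0,0,0]],
])

```text
t: 24.95
ee_pos: [455.8, 18.4, 276.8]
ee_rot: [0.68, 0.733, -0.0, -0.0]
ft_force: [0.2, 0.1, -2.6]
gripper_width: 25.2
grip_force: 63.3
```

Emit:
play_rows([
  [1,[0,0,-0.001],[0,0,0]],
  [1,[0,0,-0.001],[0,0,0]],
  [1,[0,0,-0.0007],[0,0,0]],
  [1,[0,0,0],[0,0,0]],
])

```text
t: 25.45
ee_pos: [456.0, 18.3, 274.8]
ee_rot: [0.68, 0.733, 0.0, 0.0]
ft_force: [-1.5, 0.2, 4.3]
gripper_width: 24.9
grip_force: 64.5
```

Standing on the bench. Releasing and backing away.

Emit:
play_rows([
  [0.6,[0,0,0.0005],[0,0,0]],
  [0.2,[0,0,0],[0,0,0]],
  [0,[0,0,0],[0,0,0]],
  [0,[0,0,0],[0,0,0]],
  [0,[0,0,0],[0,0,0]],
])

```text
t: 26.08
ee_pos: [455.8, 18.4, 274.6]
ee_rot: [0.68, 0.733, 0.0, 0.0]
ft_force: [-0.2, 0.4, -0.6]
gripper_width: 85.6
grip_force: 0.0
```

Emit:
play_rows([
  [0,[0,0,0.01],[0,0,0]],
  [0,[0,0,0.03],[0,0,0]],
  [0,[0,0,0.04],[0,0,0]],
  [0,[0,0,0.05],[0,0,0]],
  [0,[0,0,0.02],[0,0,0]],
])

```text
t: 26.7
ee_pos: [456.2, 18.3, 428.9]
ee_rot: [0.68, 0.733, 0.002, 0.003]
ft_force: [-0.8, -0.6, -0.3]
gripper_width: 85.4
grip_force: 0.0
```

Emit:
play_rows([
  [0,[0,0,0],[0,0,0]],
  [0,[0,0,0],[0,0,0]],
  [0,[0,0,0],[0,0,0]],
  [0,[0,0,0],[0,0,0]],
])

```text
t: 27.2
ee_pos: [455.6, 18.4, 423.6]
ee_rot: [0.68, 0.733, -0.001, -0.001]
ft_force: [0.6, 1.1, 0.1]
gripper_width: 85.4
grip_force: 0.0
```

```bash
python3 - <<'E'
from h import *
np.set_printoptions(precision=1,suppress=True)
st=status.state();print(st['t'],st['ee_pos'],st['gripper_width'])
a,s=shot('scene','s9.png');b,_=shot('side','d9.png');shot('wrist','w9.png')
h=cv2.cvtColor(a,cv2.COLOR_BGR2HSV)
def comp(m,x0,y0,x1,y1):
  k=np.zeros_like(m);k[y0:y1,x0:x1]=m[y0:y1,x0:x1]
  n,l,q,ce=cv2.connectedComponentsWithStats(cv2.morphologyEx(k,cv2.MORPH_OPEN,np.ones((3,3))));i=1+np.argmax(q[1:,4]);return q[i],ce[i]
dk=((h[...,2]<95)&(h[...,1]<70)).astype(np.uint8)
print('lid',comp(dk,100,130,280,260))
t=np.linspace(0,6.28,73)
for z in(30,40,50):
  P=proj(s,np.c_[598+104*np.cos(t),-282+104*np.sin(t),t*0+z]);print(z,P.min(0),P.max(0))
# pot/lifter vs first picture
o=cv2.imread('pics/s1.png')
for n,(x0,y0,x1,y1) in dict(slab=(275,330,420,405),lifter=(265,190,335,262),shaker=(215,260,262,310)).items():
  A=o[y0:y1,x0:x1];B=a[y0-10:y1+10,x0-10:x1+10];R_=cv2.matchTemplate(B,A,cv2.TM_CCOEFF_NORMED);_,v,_,p=cv2.minMaxLoc(R_);print(n,v,p[0]-10,p[1]-10)
E
```

```text
27.2 [455.6  18.4 423.6] 85.40663449524459
lid (array([ 140,  168,   78,   64, 3927], dtype=int32), array([178.5, 199.4]))
30 [141.2 171.9] [219.2 234.1]
40 [140.  169.6] [218.5 232. ]
50 [138.7 167.2] [217.8 229.9]
slab 0.7950654029846191 0 0
lifter 0.8996225595474243 -2 1
shaker 0.9989779591560364 0 0
```

```bash
python3 -c "
from bench import job
print(job.sign_off())"
```

```text
the job is handed in; nothing more can be done
None
```

I handed the job in at about 27 s of the 72 s: the lid lies flat in the middle of the rack, the lifter stands upright on the bench near where it started, and the pot and shaker match their first pictures. The sign-off gave no verdict.

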